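Clamp a practice bone block and keep the trigger squeezed

TASK

Take the foam practice bone block from the steel tray, stand it on the grey board between the jaws of the one-hand bar clamp, brown sheet up and long side along the bar, and let go of it. Then pump the orange trigger until the rubber jaws have the block firmly between them, without crushing the foam. Finish while still squeezing the trigger, holding the block tight for the instructor, and leave the other things where they are.

Things in the scene. Friction and masses are not known exactly. Their poses are not given: they have to be found in the camera images.
- clamp: One-hand ratchet bar clamp lying flat, blue body screwed to a fixed grey board 240 x 360 x 15 mm. Origin: bench level, under the bar, in the plane of the fixed jaw's rubber face. y runs along the bar from fixed to far jaw, x from the black pistol grip to the jaws, z up. Here in mm: bar x -12 to 6, y -212 to 118 when open, z 39 to 51; blue body x -26 to 46, y -78 to -12, top z 70.
- bed (a point): Point on the grey board's top (15 mm above the bench) between the jaws, midway along the jaws' width, 36 mm from the fixed jaw's face; axes as clamp. The block's underside centre belongs here; along the bar it may lie anywhere between the jaws, because the far jaw slides it against the fixed jaw as it closes. The bar's near edge is 56 mm away in -x.
- grip (a point): Middle of the black pistol grip, 43 mm above the bench, at x -50, y -59 mm of the clamp frame; axes as clamp. The grip is fixed, 20 mm thick in y here, 28 mm high, and sticks out to x -121 mm, leaning 0.14 rad (free end towards -y). Free room for a finger behind it (-y) from above.
- fixed_jaw: The jaw on the clamp's blue body, with a black rubber pad; same origin and axes as clamp. Pad face at y 0, x 42 to 82, z 19 to 53 mm; the jaw reaches out to x 86 mm and is 59 mm high.
- jaw_pad: Black rubber pad of the far jaw, 40 x 10 x 34 mm. Origin: centre of the face that looks at the fixed jaw; its y in the clamp frame is the gap between the jaws, 76 to 87 mm at the start. It gives by 1 mm per 10 N, up to 6.5 mm. With the block between both jaws they press with about 1.5 times the push on the trigger's finger piece (12 N gives about 18 N, 24 N about 37 N).
- slide_bar (a joint): Travel of the bar with the far jaw towards the fixed jaw, m: 0 fully open (gap 86.5 mm), 0.05 at its end; starts between 0 and 0.010. Coarse ratchet, 6 mm teeth: it cannot go back by more than a tooth. Rubs with about 6 N. The jaws meet the block on both sides at about 0.0265.
- trigger (a joint): Swing of the orange trigger, rad: 0 at rest, 0.28 fully squeezed, against a stop. Upright pivot at x 34, y -30 mm of the clamp frame; squeezing swings the free end towards the black grip (-y). A spring (1.5 to 3 N at the finger piece) returns it. Up to a third of a stroke can be idle; a full stroke, let back to 0, gains one 6 mm tooth. Short of the stop it stalls only when the jaws press.
- trigger_grip: Orange finger piece of the trigger, 69 x 9 x 24 mm high, middle 43 mm above the bench, bulge at the free end. Origin: mid thickness, where fingers pull best, 84 mm from the pivot; its y points away from the grip, x towards the pivot. In the clamp frame at x -49, y -18 mm at rest, y -42 mm squeezed. Trigger and grip there are 55 mm wide together at rest, 32 squeezed.
- block: Practice bone block of stiff cream foam with a 4 mm brown sheet on top, 40 (x) x 60 (y) x 40 (z) mm, 40 to 70 g; origin: centre of the underside, z up. Its long y side is to lie along the clamp's y axis, either way round. The jaws hold it firmly from 10 N; more than 50 N crushes the foam.
- tray: Low steel tray, 180 (x) x 280 (y) x 16 mm, walls and floor 3 mm, fixed; origin: centre of the underside. The block stands in one half and the tape in the other.
- tape: Roll of white tape lying flat in the tray, 68 mm across, 25 mm high; origin: centre of the underside. Bystander.
- antiseptic: Small amber bottle, 44 mm across, 105 mm high; origin: centre of the underside. Bystander.
- saline: Clear glass infusion bottle, 72 mm across, 185 mm high; origin: centre of the underside. Bystander.
- bowl: Steel bowl, 120 mm across, 45 mm high; origin: centre of the underside. Bystander.
Things that resemble listed ones, but are neither listed nor needed, are in the scene too. Leave any turquoise or yellow look-alike of the block alone.

How it is judged:
By the outcome, as a careful person would: the job done as asked, in the order asked, and still so for the second after the job is handed in, while the arm keeps its last pose, push and grip.
It also fails if it takes over 64 s, if anything falls off the work surface, if the arm or the gripper's body presses on something with over 40 N, if the wrist force passes 120 N, or if a joint passes its speed limit or range.

ROBOT

A 6-joint arm with a two-finger parallel gripper is mounted at the origin on the work surface. World frame = base frame: x ahead of the robot, y to its left, z up, the work surface at z = 0. Lengths are in mm, angles in degrees, forces in N, time in s.
With the tool pointing down it reaches from about 350 to 950 mm from the base axis. Payload 17.4 kg.
Tool frame: the origin (TCP) lies at the very end of the fingers, on their centre line; the grasp point (between the pads) lies bot.grasp_offset behind it (bot.grasp_offset is the distance from the TCP to the grasp point, in mm); z points along the fingers, y is the line along which they close (so a half turn about z gives the same grasp; the last joint's range is limited). The gripper opens to 93 mm and grips with 3 to 60 N. Pads are 15 mm wide; open, the fingers measure 128 mm over their backs; the gripper's body (75 mm by 188 mm) begins 65 mm behind the grasp point.
Start: joints at [65.386, 6.646, 82.598, -0, 90.757, -2.166], TCP at [257.759, 623.853, 218.646] pointing down, gripper open.
Joint ranges: [-162.19, 162.19], [-47.58, 125.68], [4.15, 143.07], [-65.23, 245.23], [0.69, 171.88], [-170.13, 170.13]. Speed limits (degrees/s): [108.29, 108.29, 127.2, 180, 180, 180].

INTERFACE

Orientations are given as [roll, pitch, yaw] about the fixed x, y, z axes, in that order (R = Rz(yaw) Ry(pitch) Rx(roll)).
In Python, from workcell import bot gives the robot as it stands. The module is installed in compiled form; this text tells all that it offers.
- The arm moves only by the tool jog_arm, never from a script. Its argument "moves" is a list of rows, each a list of 5 numbers: the shift along the tool's x, y, z in mm, then the turn about the tool's z in rad, then the opening in per cent of the stroke, from 0 (shut) to 100 (fully open). A call has 1 to 12 rows; each row is the pose to reach, as a shift and turn from the pose commanded when the call began, along the tool's axes at that moment; what a row does not reach only later rows make up. A row lasts 1/12 s, in which the tool goes at most 41.7 mm and 7.16 degrees, less where a joint would pass 70% of its speed; a pose out of reach is approached as far as the arm can. A call with a gripper value outside its range is refused whole. The fingers move at their own pace and stop on an object; the grip force is fixed at half the most. Time passes only in rows, so rows that repeat a pose let the fingers close. It gives the time, the measured TCP pose, the force and the opening at its end, in the units of the state.
- bot.observe(): the state, without advancing time (a new reading comes with each control period).
- bot.read_camera(name): name is "scene" or "top"; returns the picture (480x640x3 uint8, red, green, blue); there is no depth.
- bot.get_calibration(name): a dict with "fov_y" (degrees; the focal length in pixels is half the picture's height over the tangent of half this angle, whatever the lens; pixels are square), "cx", "cy" (the principal point, pixels), "k1" (the pictures are not rectified: a ray, as slopes to the right and down, at radius r is drawn at 1 + k1 r^2 times it, then the intrinsics apply), "cam_to_world" (4x4, takes a point from camera to world coordinates). Camera axes: x right, y up, looking along -z (the intrinsics and any distortion apply to the point x, -y, -z); pixel columns grow to the right and rows downward; lengths in mm; the calibration is good to about 2 mm. A picture is of the moment at which its call begins. get_calibration takes no time and is no camera call.
- bot.close_job(): hands the job in, once; it reports no verdict.
The state is a dict: "clock": time; "q": joint angles; "qd": joint speeds; "joint_efforts": joint torques, N m; "ee_pos": TCP position; "tcp_rot": TCP orientation; "wrist_force": force on the tool from outside, world axes, zero at the start; "ft_torque": the same for the moment, N m; "width": finger opening in mm.
Only numpy, scipy, OpenCV 4.12 (cv2) and the standard library are available. Lean on these libraries where they do the work, as an engineer would, in place of code of your own. Each camera call takes 0.05 s, during which the arm holds its last target. There are 200 camera calls.

## Working session

There is one attempt and no reset: what is moved stays moved. The work goes in short steps, Python scripts to look and compute and a tool call to move; the robot and the scene stay as the last step left them, time stands still between calls to the robot, and variables do not carry over. Pictures are saved under pics/ and viewed, on a budget of 10 in all, crops included, one or two more only if the job needs it, and the job is handed in when it is done.

Besides the shell and the picture viewer there is one more tool, called after "Emit:" as name(argument=value, ...), one argument or row to a line, values as JSON. jog_arm: Moves the arm, as the interface text tells. Its arguments: {"type":"object","properties":{"moves":{"type":"array"}},"required":["moves"]}

```bash
mkdir -p pics
cat > h.py <<'E'
import numpy as np, cv2
from workcell import bot
def snap(n,f):
    im=bot.read_camera(n); cv2.imwrite('pics/'+f,im[:,:,::-1]); return im
def ray(n,u,v):
    c=bot.get_calibration(n); f=240/np.tan(np.radians(c['fov_y']/2))
    K=np.array([[f,0,c['cx']],[0,f,c['cy']],[0,0,1.]])
    p=cv2.undistortPoints(np.array([[[u,v]]],float),K,np.array([c['k1'],0,0,0.]))[0,0]
    T=np.array(c['cam_to_world']); return T[:3,3],T[:3,:3]@np.array([p[0],-p[1],-1])
def on(n,u,v,z):
    o,d=ray(n,u,v); return (o+d*(z-o[2])/d[2]).round(1)
E
python3 - <<'E'
from h import *
snap('top','t1.png');snap('scene','s1.png')
for n in('top','scene'):print(n,bot.get_calibration(n))
print(bot.observe(),bot.grasp_offset)
E
```

```text
top {'fov_y': 55.44350390441827, 'cx': 319.980490374163, 'cy': 246.23685874641546, 'k1': -0.06788040703563782, 'cam_to_world': array([[-1.67957493e-02,  9.92338604e-01, -1.22400974e-01,
         4.03387116e+02],
       [-9.99858940e-01, -1.66766802e-02,  1.99725978e-03,
         6.37335016e+01],
       [-5.92839174e-05,  1.22417254e-01,  9.92478721e-01,
         1.18699749e+03],
       [ 0.00000000e+00,  0.00000000e+00,  0.00000000e+00,
         1.00000000e+00]])}
scene {'fov_y': 53.805519009750135, 'cx': 314.3142121799007, 'cy': 238.10383182272926, 'k1': -0.07451407773267227, 'cam_to_world': array([[ 2.43315762e-01, -6.84642938e-01,  6.87067310e-01,
         1.28264358e+03],
       [ 9.69806201e-01,  1.83795747e-01, -1.60296776e-01,
        -1.04699389e+02],
       [-1.65339937e-02,  7.05324869e-01,  7.08691368e-01,
         8.46988630e+02],
       [ 0.00000000e+00,  0.00000000e+00,  0.00000000e+00,
         1.00000000e+00]])}
{'clock': 0.1, 'q': array([ 6.53838258e+01,  6.66958630e+00,  8.26317613e+01, -9.99174254e-05,
        9.07557533e+01, -2.16532210e+00]), 'qd': array([ 0.01577136, -0.05553931, -0.03200251, -0.04482481,  0.08949714,
        0.03004668]), 'joint_efforts': array([ 1.31658449e-03, -7.22893095e+01, -6.23867798e+01,  7.79844867e-02,
        2.27689493e-02, -2.04208089e-05]), 'ee_pos': array([257.7042703 , 623.67311693, 218.00177136]), 'tcp_rot': array([-1.79942936e+02, -2.05760754e-03,  1.57549146e+02]), 'wrist_force': array([-0.2259459 , -0.6552844 , -1.11612899]), 'ft_torque': array([-0.00530205, -0.01140727, -0.02783289]), 'width': 93.21116698460023} 18.8
```

View pics/t1.png

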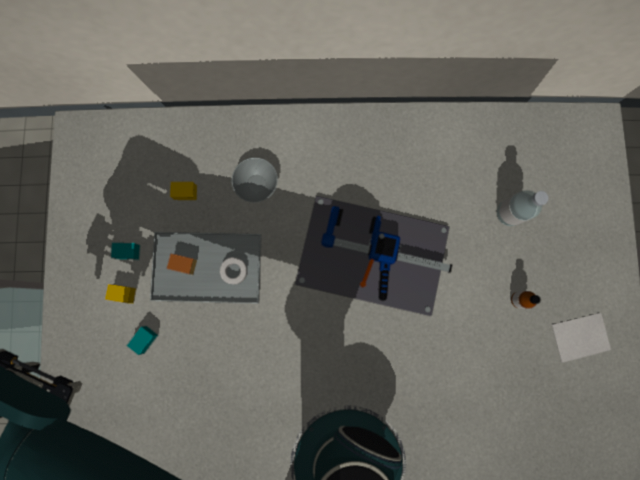

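View pics/s1.png

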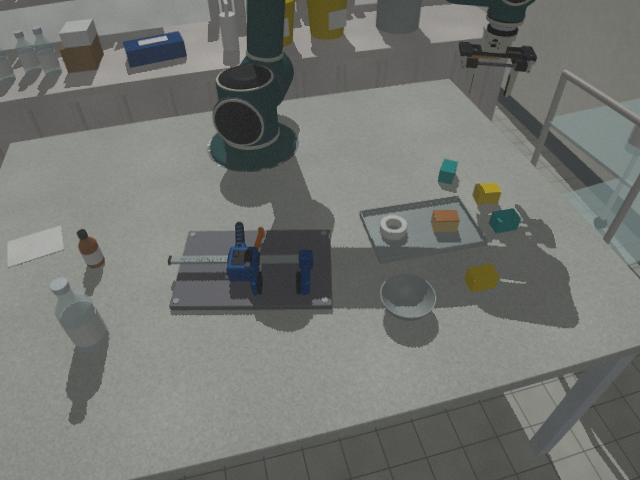

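Run:
```python
from h import *
t=cv2.imread('pics/t1.png');s=cv2.imread('pics/s1.png')
a=cv2.resize(t[185:325,290:460],None,fx=4.4,fy=4.4,interpolation=3)
cv2.imwrite('pics/c1.png',a[:600,:800])
def m(im,n,lo,hi,z,roi):
    h=cv2.inRange(cv2.cvtColor(im,40),lo,hi); k=np.zeros_like(h);x0,x1,y0,y1=roi;k[y0:y1,x0:x1]=h[y0:y1,x0:x1]
    c=max(cv2.findContours(k,0,1)[0],key=cv2.contourArea)[:,0]
    P=np.array([on(n,u,v,z)[:2] for u,v in c],np.float32); r=cv2.minAreaRect(P)
    print(n,c.min(0),c.max(0),r); 
m(t,'top',(5,100,90),(20,255,255),43,(150,210,245,280))
m(s,'scene',(5,100,90),(20,255,255),43,(420,470,200,220))
m(t,'top',(100,150,40),(130,255,255),70,(290,460,185,325))
m(t,'top',(3,150,90),(20,255,255),55,(350,380,250,300))
h=cv2.cvtColor(t,40);print(h[263,181],h[275,365],h[250,390],h[262,420])
```

```text
top [167 254] [192 273] ((507.1058349609375, 417.1383361816406), (60.212066650390625, 39.6684455871582), 74.90848541259766)
scene [434 210] [458 219] ((507.4620056152344, 417.70660400390625), (59.796058654785156, 33.79878616333008), 75.06085968017578)
top [371 216] [399 270] ((544.554931640625, -100.7197265625), (64.16720581054688, 132.73391723632812), 79.86055755615234)Traceback (most recent call last):
  File "<stdin>", line 13, in <module>
  File "<stdin>", line 7, in m
ValueError: max() iterable argument is empty
```

View pics/c1.png

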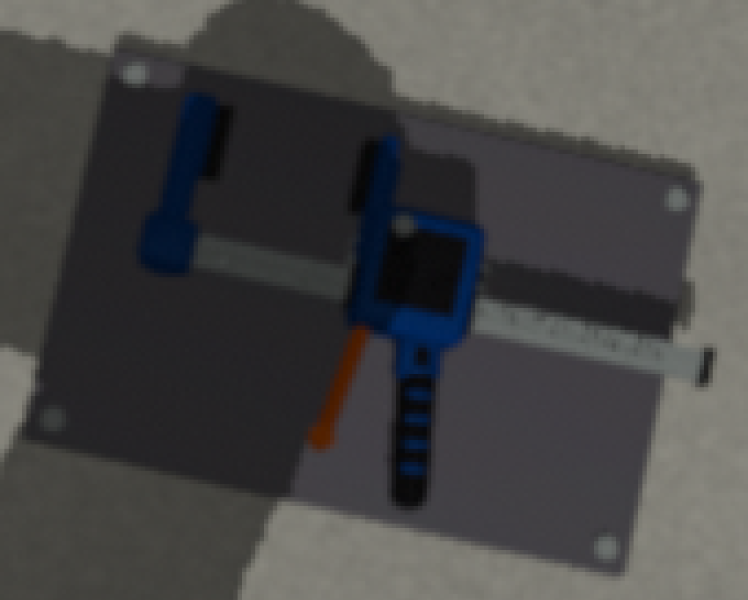

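Run:
```python
from h import *
def P(x,y,z): return on('top',290+x/4.4,185+y/4.4,z)[:2]
B=[P(*p,15) for p in((118,40),(700,178),(625,575),(25,437))];print('board',B)
print(cv2.minAreaRect(np.array(B,np.float32)))
a,b=P(195,250,51),P(695,365,51);d=a-b;print('bar',a,b,np.degrees(np.arctan2(d[1],d[0])))
yaw=np.arctan2(d[1],d[0]); y=d/np.hypot(*d); x=np.array([y[1],-y[0]])
f=[P(365,142,53),P(352,210,53)];g=[P(232,110,53),P(218,178,53)]
print('pads',f,g)
f0=np.mean(f,0)
# bar centre x=-3
o=a+y*((f0-a)@y)+3*x
print('origin',o,'x',x,'y',y,'yaw x',np.degrees(np.arctan2(x[1],x[0])))
for n,p in dict(f1=f[0],f2=f[1],g1=g[0],g2=g[1],boardc=np.mean(B,0),body=P(480,340,70),body2=P(487,225,70),bodyl=P(350,325,70),trig=P(320,440,55),grip=P(407,505,57),scr=P(708,350,51)).items(): print(n,((p-o)@x).round(1),((p-o)@y).round(1))
for n,p in dict(bed=(62,36),grip=(-50,-59),tg=(-49,-18)).items():print(n,o+p[0]*x+p[1]*y)
```

```text
board [array([686. ,  67.4]), array([ 597. , -277.1]), array([ 364.6, -221.6]), array([450.7, 125.2])]
((525.300048828125, -77.10006713867188), (357.92791748046875, 242.29437255859375), 76.05708312988281)
bar [554.1  25.3] [ 483.3 -258.2] 75.97802340914745
pads [array([614.7, -73.5]), array([575.3, -64.8])] [array([634.6,   2.4]), array([595.1,  11.3])]
origin [537.20892548 -54.71752001] x [ 0.97020286 -0.24229405] y [0.24229405 0.97020286] yaw x -14.02197659085255
f1 79.7 0.6
f2 39.4 -0.6
g1 80.6 79.0
g2 40.2 78.1
boardc -7.0 -24.2
body -19.0 -84.7
body2 45.4 -75.3
bodyl -27.3 -12.1
trig -92.8 -10.8
grip -117.4 -66.0
scr 7.1 -216.1
bed [606.08408868 -34.81244795]
grip [474.40343352 -99.84478649]
tg [485.30769235 -60.30876318]
```

```bash
cat >> h.py <<'E'
O=np.array([536.5,-54.5]);th=np.radians(-14.0);X=np.array([np.cos(th),np.sin(th)]);Y=np.array([-X[1],X[0]])
def cl(x,y,z): return np.array([*(O+x*X+y*Y),z])
def to(p,yaw):
    s=bot.observe(); w=s['tcp_rot'][2]; c,n=np.cos(np.radians(w)),np.sin(np.radians(w))
    d=np.array(p)-s['ee_pos']; t=(w-yaw+180)%360-180
    print('t',round(s['clock'],2),'shift',(d@[c,n,0]).round(1),(d@[n,-c,0]).round(1),(-d[2]).round(1),'turn',np.radians(t).round(3),'w',round(s['width'],1),'F',s['wrist_force'].round(1))
E
python3 -c "
from h import *
to((507.2,417.3,120),75)"
```

```text
t 0.1 shift -309.4 -95.5 98.0 turn 1.441 w 93.2 F [-0.2 -0.7 -1.1]
```

Emit:
jog_arm(
  moves=[
    [-309.4,-95.5,98,1.441,75],
    [-309.4,-95.5,98,1.441,75],
    [-309.4,-95.5,98,1.441,75],
    [-309.4,-95.5,98,1.441,75],
    [-309.4,-95.5,98,1.441,75],
    [-309.4,-95.5,98,1.441,75],
    [-309.4,-95.5,98,1.441,75],
    [-309.4,-95.5,98,1.441,75],
    [-309.4,-95.5,98,1.441,75],
    [-309.4,-95.5,98,1.441,75],
    [-309.4,-95.5,98,1.441,75],
    [-309.4,-95.5,98,1.441,75],
  ],
)

```text
clock: 1.1
ee_pos: [507.4, 417.0, 120.1]
tcp_rot: [-180.0, 0.0, 74.5]
wrist_force: [0.1, 0.1, -0.6]
width: 69.7
```

```bash
python3 -c "
from h import *
to((507.2,417.3,12),75)
print(bot.observe()['ee_pos'],bot.observe()['tcp_rot'])"
```

```text
t 1.1 shift 0.3 -0.3 108.1 turn -0.008 w 69.7 F [ 0.1  0.1 -0.6]
[507.40929762 416.95147033 120.07225913] [-1.79965617e+02  4.16071940e-02  7.45299332e+01]
```

Descend and grip, then lift.

Emit:
jog_arm(
  moves=[
    [0,0,40,0,75],
    [0,0,75,0,75],
    [0,0,95,0,75],
    [0,0,108,0,75],
    [0,0,108,0,75],
    [0,0,108,0,35],
    [0,0,108,0,30],
    [0,0,108,0,25],
    [0,0,108,0,25],
    [0,0,108,0,25],
    [0,0,108,0,25],
    [0,0,108,0,25],
  ],
)

```text
clock: 2.1
ee_pos: [507.7, 417.7, 13.7]
tcp_rot: [179.9, -0.1, 75.0]
wrist_force: [0.3, -0.9, 5.7]
width: 39.8
```

Emit:
jog_arm(
  moves=[
    [0,0,-10,0,25],
    [0,0,-25,0,25],
    [0,0,-55,0,25],
    [0,0,-90,0,25],
    [0,0,-120,0,25],
    [0,0,-140,0,25],
    [0,0,-140,0,25],
  ],
)

```text
clock: 2.68
ee_pos: [508.5, 418.5, 159.8]
tcp_rot: [179.7, -0.4, 75.0]
wrist_force: [-0.8, -0.4, -0.5]
width: 39.9
```

```bash
python3 -c "
from h import *
to(cl(62,39,152),76)
snap('scene','s2.png')"
```

```text
t 2.68 shift -409.5 210.8 7.8 turn -0.018 w 39.9 F [-0.8 -0.4 -0.5]
```

View pics/s2.png

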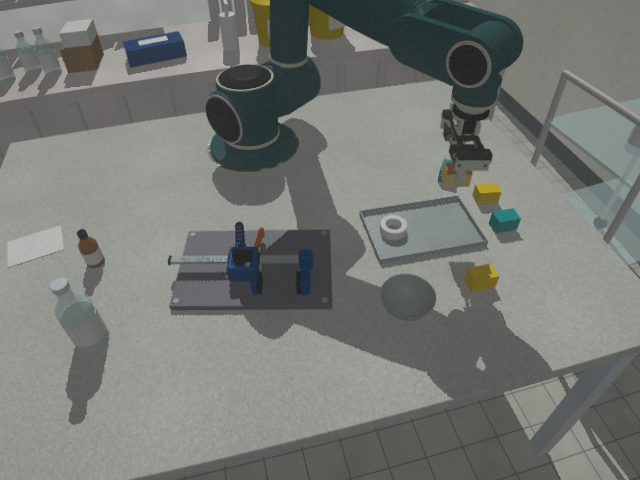

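Emit:
jog_arm(
  moves=[
    [-30,15.4,0,-0.018,25],
    [-68,35,0,-0.018,25],
    [-107,55,0,-0.018,25],
    [-146,75,0,-0.018,25],
    [-184,95,0,-0.018,25],
    [-223,115,0,-0.018,25],
    [-262,135,0,-0.018,25],
    [-301,155,0,-0.018,25],
    [-340,175,0,-0.018,25],
    [-375,193,0,-0.018,25],
    [-400,206,0,-0.018,25],
    [-409.5,210.8,0,-0.018,25],
  ],
)

```text
clock: 3.73
ee_pos: [604.8, -37.5, 151.9]
tcp_rot: [-180.0, 0.1, 75.8]
wrist_force: [0.3, 0.8, -1.4]
width: 39.9
```

Emit:
jog_arm(
  moves=[
    [0,0,0,0,25],
    [0,0,0,0,25],
    [0,0,20,0,25],
    [0,0,35,0,25],
    [0,0,35,0,25],
  ],
)

```text
clock: 4.15
ee_pos: [603.1, -31.2, 113.8]
tcp_rot: [-179.7, 0.0, 76.1]
wrist_force: [-0.4, -0.2, -0.9]
width: 39.8
```

```bash
python3 -c "
from h import *
to(cl(62,39,30),76);print(bot.observe()['ee_pos'],bot.observe()['tcp_rot'])
a=snap('scene','s3.png');b=snap('top','t3.png')
import cv2
A=cv2.resize(a[160:320,210:350],None,fx=3.75,fy=3.75);B=cv2.resize(b[185:325,290:410],(400,467))
o=np.zeros((600,800,3),np.uint8);o[:600,:400]=A[:600,:400];o[:467,400:]=B
cv2.imwrite('pics/c3.png',o[:,:,::-1])"
```

```text
t 4.15 shift 0.3 3.0 83.8 turn 0.002 w 39.8 F [-0.4 -0.2 -0.9]
[603.10350014 -31.1903063  113.84002309] [-1.79720407e+02  3.19350898e-02  7.61027306e+01]
```

View pics/c3.png

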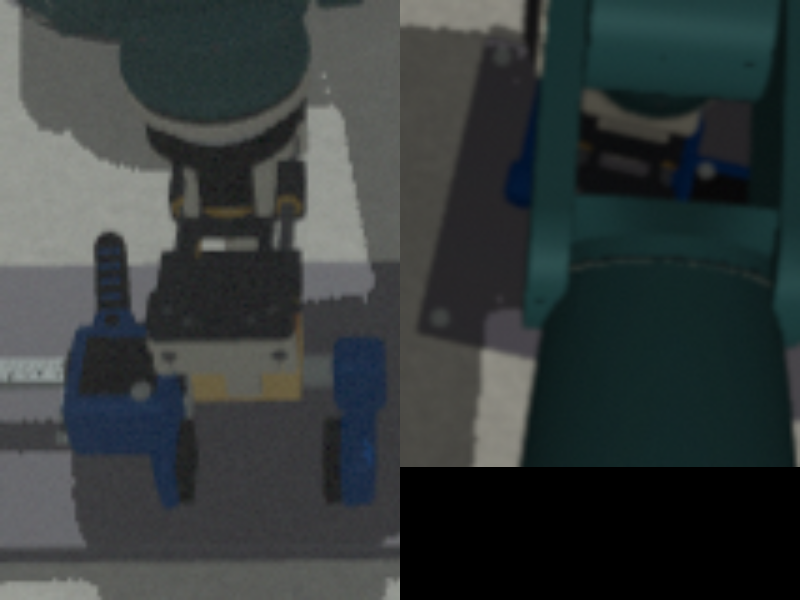

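```bash
python3 -c "
from h import *
for u,v,z in((302,400,103),(190,400,103),(195,440,53),(325,440,53)):
  p=on('scene',210+u/3.75,160+v/3.75,z)[:2];print((p-O)@X,(p-O)@Y)
e=bot.observe()['ee_pos'][:2];print((e-O)@X,(e-O)@Y)"
```

```text
79.18401924425243 70.55204530221542
78.2469171141087 7.7601521981077735
65.29359957551804 4.736650131887405
66.38472253220446 80.96492212262187
60.2442048684914 38.56423368486424
```

Emit:
jog_arm(
  moves=[
    [0,0,15,0,25],
    [0,0,30,0,25],
    [0,0,45,0,25],
    [0,0,55,0,25],
    [0,0,62,0,25],
    [0,0,62,0,25],
  ],
)

```text
clock: 4.75
ee_pos: [604.3, -32.5, 54.2]
tcp_rot: [-179.9, 0.0, 76.0]
wrist_force: [0.0, -0.5, -0.8]
width: 39.6
```

```bash
python3 -c "
from h import *
to(cl(62,39,27),76);print(bot.observe()['ee_pos'],bot.observe()['qd'].round(1))"
```

```text
t 4.75 shift 1.3 1.6 27.2 turn 0.0 w 39.6 F [ 0.  -0.5 -0.8]
[604.25873171 -32.52421678  54.20204149] [-0.2 -1.  -1.3 -0.   1.4  0.1]
```

Emit:
jog_arm(
  moves=[
    [0,1.5,8,0,25],
    [0,1.5,16,0,25],
    [0,1.5,22,0,25],
    [0,1.5,26,0,25],
    [0,1.5,26,0,25],
    [0,1.5,26,0,25],
  ],
)

```text
clock: 5.25
ee_pos: [606.2, -33.0, 29.6]
tcp_rot: [-180.0, 0.0, 76.0]
wrist_force: [0.2, -0.3, -0.1]
width: 39.7
```

Emit:
jog_arm(
  moves=[
    [0,0,2,0,25],
    [0,0,3,0,25],
    [0,0,4,0,25],
    [0,0,4,0,25],
  ],
)

```text
clock: 5.58
ee_pos: [606.3, -33.1, 25.7]
tcp_rot: [180.0, -0.0, 76.0]
wrist_force: [0.8, -0.3, -0.8]
width: 39.5
```

Emit:
jog_arm(
  moves=[
    [0,0,0.8,0,25],
    [0,0,1.5,0,25],
    [0,0,1.5,0,25],
  ],
)

```text
clock: 5.83
ee_pos: [606.3, -33.1, 25.6]
tcp_rot: [180.0, 0.0, 76.0]
wrist_force: [-9.1, -0.2, 15.2]
width: 40.0
```

Emit:
jog_arm(
  moves=[
    [0,0,0.5,0,35],
    [0,0,0,0,50],
    [0,0,0,0,60],
    [0,0,0,0,60],
    [0,0,-5,0,60],
    [0,0,-25,0,60],
    [0,0,-60,0,60],
    [0,0,-100,0,60],
    [0,0,-125,0,60],
    [0,0,-125,0,60],
  ],
)

```text
clock: 6.67
ee_pos: [608.2, -33.2, 155.9]
tcp_rot: [179.5, -0.1, 76.0]
wrist_force: [0.5, 0.7, 0.8]
width: 55.7
```

```bash
python3 -c "
from h import *
to(cl(-44,-30,150),-14);to(cl(-44,-30,150),166)
print(bot.observe()['q'])"
```

```text
t 6.67 shift -68.0 -108.5 5.9 turn 1.571 w 55.7 F [0.5 0.7 0.8]
t 6.67 shift -68.0 -108.5 5.9 turn -1.57 w 55.7 F [0.5 0.7 0.8]
[-5.52536718e+00 -4.74574009e-01  9.58395553e+01 -2.57864086e-04
  8.41763343e+01  8.45326544e+00]
```

Emit:
jog_arm(
  moves=[
    [-6,-10,0,-0.131,60],
    [-12,-20,0,-0.262,70],
    [-18,-30,0,-0.393,80],
    [-24,-40,0,-0.524,90],
    [-30,-50,0,-0.655,100],
    [-36,-60,0,-0.786,100],
    [-42,-70,0,-0.916,100],
    [-48,-80,0,-1.047,100],
    [-54,-90,0,-1.178,100],
    [-60,-98,0,-1.309,100],
    [-66,-105,0,-1.44,100],
    [-68,-108.5,0,-1.57,100],
  ],
)

```text
clock: 7.67
ee_pos: [483.7, -73.2, 148.9]
tcp_rot: [-180.0, -0.0, 162.3]
wrist_force: [0.6, 0.7, -0.4]
width: 93.0
```

Emit:
jog_arm(
  moves=[
    [0,0,0,0,100],
    [0,0,0,0,100],
  ],
)

```text
clock: 7.83
ee_pos: [484.5, -72.8, 149.1]
tcp_rot: [180.0, 0.0, 161.7]
wrist_force: [0.6, 0.5, -0.3]
width: 93.1
```

```bash
python3 -c "
from h import *
to(cl(-49,-43,24),166)
a=snap('scene','s4.png')
A=cv2.resize(a[200:320,160:340],(800,533),interpolation=3)
cv2.imwrite('pics/c4.png',A[:,:,::-1])"
```

```text
t 7.83 shift 2.0 -12.8 125.1 turn -0.075 w 93.1 F [ 0.6  0.5 -0.3]
```

View pics/c4.png

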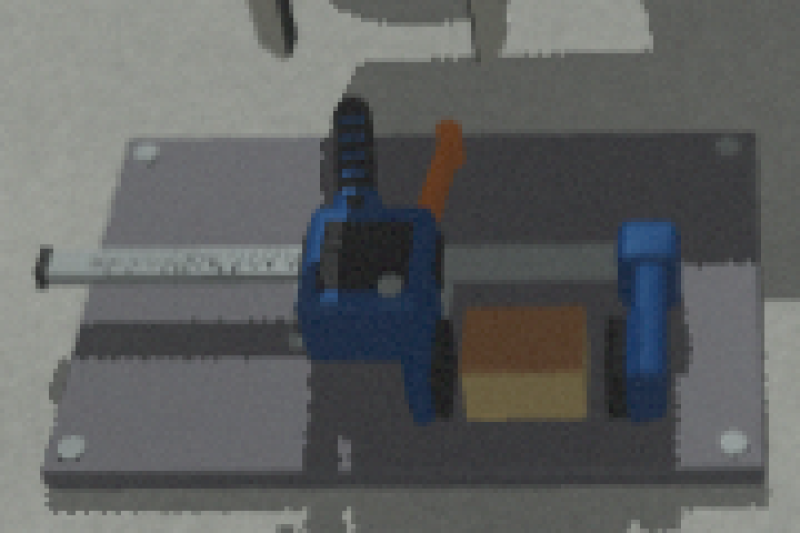

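Emit:
jog_arm(
  moves=[
    [2,-7,0,-0.04,100],
    [2,-12.8,0,-0.075,100],
    [2,-12.8,25,-0.075,100],
    [2,-12.8,55,-0.075,100],
    [2,-12.8,80,-0.075,100],
    [2,-12.8,80,-0.075,100],
  ],
)

```text
clock: 8.38
ee_pos: [476.6, -83.7, 64.3]
tcp_rot: [-180.0, -0.4, 166.1]
wrist_force: [-0.5, -0.5, -1.0]
width: 93.1
```

```bash
python3 -c "
from h import *
to(cl(-49,-43,24),166)
e=bot.observe()['ee_pos'][:2];print((e-O)@X,(e-O)@Y)"
```

```text
t 8.38 shift -2.0 -0.1 40.3 turn 0.001 w 93.1 F [-0.5 -0.5 -1. ]
-51.00234126681268 -42.852554867985425
```

Emit:
jog_arm(
  moves=[
    [-1,0,15,0,100],
    [-1,0,28,0,100],
    [-1,0,36,0,100],
    [-1,0,36,0,100],
  ],
)

```text
clock: 8.72
ee_pos: [479.1, -84.4, 32.0]
tcp_rot: [-180.0, -0.1, 166.2]
wrist_force: [0.7, 0.9, -0.2]
width: 92.9
```

```bash
python3 -c "
from h import *
to(cl(-49,-43,24),166)
e=bot.observe()['ee_pos'][:2];print((e-O)@X,(e-O)@Y)"
```

```text
t 8.72 shift 0.6 -0.1 8.0 turn 0.004 w 92.9 F [ 0.7  0.9 -0.2]
-48.43341213707151 -42.887950369763395
```

Emit:
jog_arm(
  moves=[
    [0,0,4,0,100],
    [0,-8,5,0,100],
    [0,-14,5,0,100],
    [0,-18,5,0,100],
    [0,-22,5,0,100],
    [0,-26,5,0,100],
    [0,-30,5,0,100],
    [0,-30,5,0,100],
    [0,-30,5,0,100],
  ],
)

```text
clock: 9.47
ee_pos: [472.2, -114.0, 28.4]
tcp_rot: [180.0, -0.0, 166.2]
wrist_force: [-2.5, 4.5, 0.1]
width: 93.0
```

Emit:
jog_arm(
  moves=[
    [0,-3,2,0,100],
    [0,-6,2,0,100],
    [0,-9,2,0,100],
    [0,-9,2,0,100],
    [0,-9,2,0,100],
  ],
)

```text
clock: 9.88
ee_pos: [470.7, -122.7, 26.8]
tcp_rot: [179.9, 0.1, 166.2]
wrist_force: [1.3, 4.5, 0.6]
width: 93.2
```

Emit:
jog_arm(
  moves=[
    [0,-1.5,0,0,100],
    [0,-3,0,0,100],
    [0,-4.5,0,0,100],
    [0,-4.5,0,0,100],
  ],
)

```text
clock: 10.22
ee_pos: [470.5, -123.6, 26.5]
tcp_rot: [179.5, 0.1, 166.2]
wrist_force: [12.4, 37.6, -1.7]
width: 93.0
```

```bash
python3 -c "
from h import *
to(cl(-49,-43,24),166)
e=bot.observe()['ee_pos'][:2];print((e-O)@X,(e-O)@Y)
a=snap('scene','s5.png')
A=cv2.resize(a[200:320,160:340],(800,533),interpolation=3)
cv2.imwrite('pics/c5.png',A[:,:,::-1])"
```

```text
t 10.22 shift 1.6 40.1 2.5 turn 0.004 w 93.0 F [12.4 37.6 -1.7]
-47.277153131702946 -83.04399528650794
```

View pics/c5.png

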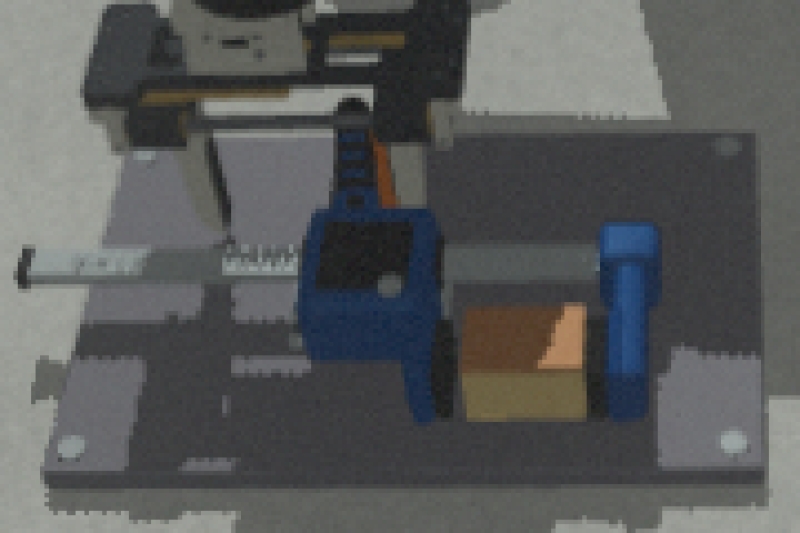

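Emit:
jog_arm(
  moves=[
    [0,8,0,0,100],
    [0,16,0,0,100],
    [0,24,0,0,100],
    [0,34,0,0,100],
    [0,34,0,0,100],
    [0,28,0,0,100],
    [0,23,0,0,100],
    [0,18,0,0,100],
    [0,13,0,0,100],
    [0,9,0,0,100],
    [0,9,0,0,100],
    [0,9,0,0,100],
  ],
)

```text
clock: 11.27
ee_pos: [470.9, -118.7, 26.0]
tcp_rot: [180.0, -0.1, 166.2]
wrist_force: [-3.6, 4.1, 1.3]
width: 93.0
```

Emit:
jog_arm(
  moves=[
    [0,-2,0,0,100],
    [0,-4,0,0,100],
    [0,-5.5,0,0,100],
    [0,-5.5,0,0,100],
    [0,-5.5,0,0,100],
  ],
)

```text
clock: 11.68
ee_pos: [470.0, -123.1, 25.9]
tcp_rot: [179.9, -0.0, 166.2]
wrist_force: [1.5, 11.9, -0.1]
width: 93.0
```

```bash
python3 -c "
from h import *
to(cl(-49,-43,24),166)
e=bot.observe()['ee_pos'][:2];print((e-O)@X,(e-O)@Y)
a=snap('scene','s6.png')
A=cv2.resize(a[200:320,160:340],(800,533),interpolation=3)
cv2.imwrite('pics/c6.png',A[:,:,::-1])"
```

```text
t 11.68 shift 0.9 39.7 1.9 turn 0.004 w 93.0 F [ 1.5 11.9 -0.1]
-47.96492041946975 -82.69551413190214
```

View pics/c6.png

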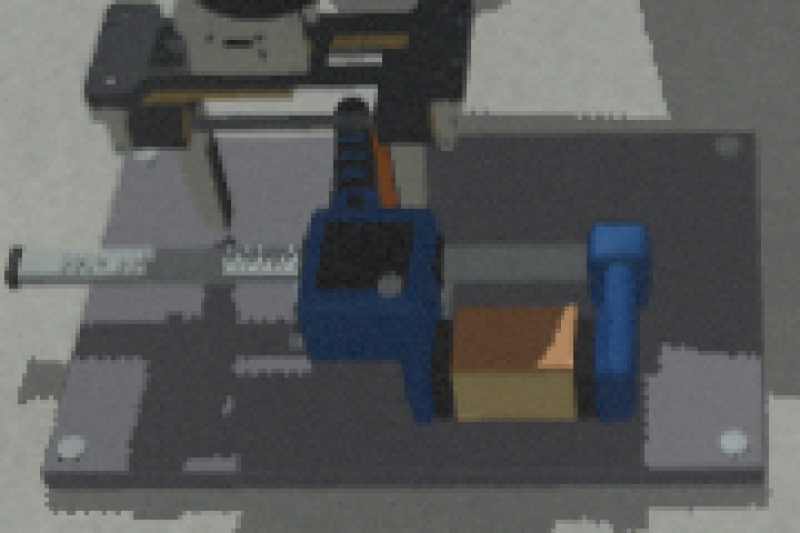

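Emit:
jog_arm(
  moves=[
    [0,8,0,0,100],
    [0,16,0,0,100],
    [0,24,0,0,100],
    [0,31,0,0,100],
    [0,31,0,0,100],
    [0,25,0,0,100],
    [0,22,0,0,100],
    [0,19,0,0,100],
    [0,19,0,0,100],
  ],
)

```text
clock: 12.48
ee_pos: [474.4, -105.8, 26.1]
tcp_rot: [-180.0, -0.0, 166.2]
wrist_force: [-0.4, 1.5, -0.3]
width: 93.1
```

Emit:
jog_arm(
  moves=[
    [0,-2,0,0,100],
    [0,-4,0,0,100],
    [0,-4,0,0,100],
  ],
)

```text
clock: 12.73
ee_pos: [473.5, -109.2, 26.1]
tcp_rot: [180.0, -0.0, 166.2]
wrist_force: [-0.9, 1.9, -0.8]
width: 92.8
```

Emit:
jog_arm(
  moves=[
    [0,-2,0,0,100],
    [0,-4,0,0,100],
    [0,-4,0,0,100],
  ],
)

```text
clock: 12.98
ee_pos: [472.5, -112.6, 26.0]
tcp_rot: [180.0, -0.0, 166.3]
wrist_force: [-3.2, 5.6, 1.2]
width: 92.9
```

Emit:
jog_arm(
  moves=[
    [0,-1.5,0,0,100],
    [0,-3,0,0,100],
    [0,-3,0,0,100],
  ],
)

```text
clock: 13.23
ee_pos: [471.8, -115.4, 26.0]
tcp_rot: [180.0, -0.0, 166.3]
wrist_force: [-2.7, 6.2, 1.8]
width: 93.3
```

Emit:
jog_arm(
  moves=[
    [0,-1.5,0,0,100],
    [0,-3,0,0,100],
    [0,-3,0,0,100],
  ],
)

```text
clock: 13.48
ee_pos: [471.1, -117.9, 26.0]
tcp_rot: [179.9, -0.1, 166.3]
wrist_force: [-1.6, 9.9, 0.4]
width: 93.2
```

Emit:
jog_arm(
  moves=[
    [0,-1,0,0,100],
    [0,-2,0,0,100],
    [0,-2,0,0,100],
  ],
)

```text
clock: 13.73
ee_pos: [470.8, -119.5, 26.0]
tcp_rot: [179.9, -0.0, 166.3]
wrist_force: [0.5, 13.7, 1.1]
width: 92.6
```

Emit:
jog_arm(
  moves=[
    [0,-1,0,0,100],
    [0,-2,0,0,100],
    [0,-2,0,0,100],
  ],
)

```text
clock: 13.98
ee_pos: [470.4, -121.2, 26.0]
tcp_rot: [179.8, -0.0, 166.3]
wrist_force: [1.5, 15.7, 0.4]
width: 93.1
```

Emit:
jog_arm(
  moves=[
    [0,-0.7,0,0,100],
    [0,-0.7,0,0,100],
    [0,-0.7,0,0,100],
    [0,-0.7,0,0,100],
    [0,-0.7,0,0,100],
    [0,-0.7,0,0,100],
    [0,-0.7,0,0,100],
    [0,-0.7,0,0,100],
    [0,-0.7,0,0,100],
    [0,-0.7,0,0,100],
    [0,-0.7,0,0,100],
    [0,-0.7,0,0,100],
  ],
)

```text
clock: 14.98
ee_pos: [470.3, -121.7, 26.0]
tcp_rot: [179.8, -0.0, 166.3]
wrist_force: [1.8, 16.8, -0.1]
width: 92.9
```

```bash
python3 -c "
from h import *
a=snap('scene','s7.png')
print(bot.observe()['wrist_force'],bot.observe()['ee_pos'])
A=cv2.resize(a[200:320,160:340],(800,533),interpolation=3)
cv2.imwrite('pics/c7.png',A[:,:,::-1])"
```

```text
[ 2.74350696 16.40585293 -0.02837206] [ 470.3485591  -121.7176924    25.99823436]
```

View pics/c7.png

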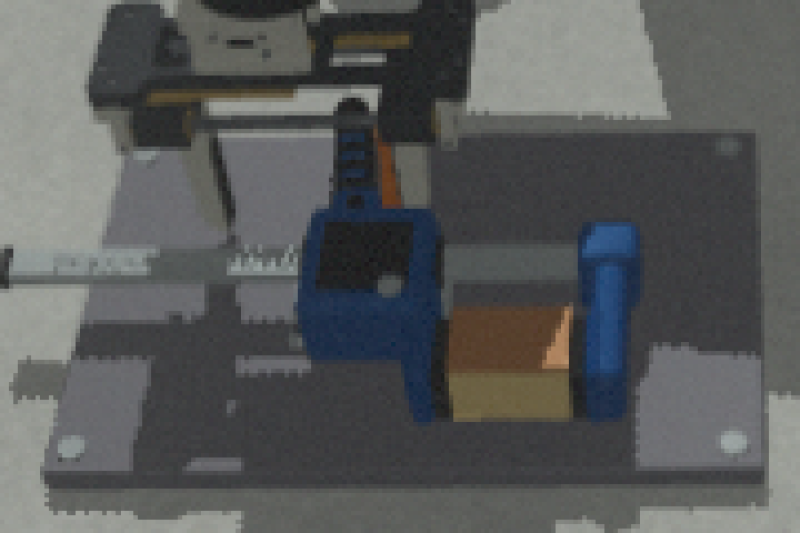

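The picture shows the block flat and brown side up (crop x 447–572). It is tight between both pads, and the push on the trigger is steady at about 16.5 N, short of the stop.

```bash
python3 -c "
from h import *
print(bot.close_job())"
```

```text
the job is handed in; nothing more can be done
None
```

The block is clamped and the job is handed in, at about 15 s on the robot's clock. I put the block on the board between the jaws, brown sheet up and long side along the bar, and let go. I then pumped the trigger with one finger pad: two full strokes, and a third that I stopped part-way and am still holding.

**Last checks:**
- **Push:** it held steady at about 16.5 N over the last second, which by the given ratio is roughly 25 N at the jaws. The jaw force is worked out from that, not measured. It sits between the 10 N needed to hold and the 50 N that crushes the foam.
- **Trigger:** it is about 1.5 mm short of its stop. The force climbed gradually on this last stroke, so the jaws are taking the load, not the stop.
- **Picture:** the block is flat and aligned, with both rubber pads against it. This last view covers only the clamp; I took no final picture of the tray and bystanders, but never felt the arm touch them.

**Not as clean as planned:**
- **First stroke:** I pushed the trigger into its stop at about 40 N. I backed off straight away, and the jaws had not yet closed on the block.
- **Grip:** the trigger is held by the arm pushing on it, not pinched against the black grip; the second finger stands free behind the grip.

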